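# Set the labelling cradle's stop and load the waiting carton

## Robot

A 6-joint arm with a two-finger parallel gripper is mounted at the origin on the work surface. World frame = base frame: x ahead of the robot, y to its left, z up, the work surface at z = 0. Lengths are in mm, angles in rad, forces in N, time in s.
With the tool pointing down it reaches from about 300 to 775 mm from the base axis. Payload 14.6 kg.
Tool frame: the origin (TCP) lies midway between the tips of the shut fingers; the grasp point (between the pads) lies robot.hold_point_z behind it (robot.hold_point_z is the distance from the TCP to the grasp point, in mm); z points along the fingers, y is the line along which they close (so a half turn about z gives the same grasp; the last joint's range is limited). The gripper opens to 85 mm and grips with 20 to 120 N. Pads are 22 mm wide; open, the fingers measure 114 mm over their backs; the gripper's body (76 mm by 85 mm) begins 54 mm behind the grasp point. The pads swing forward as they close: fully open they stand 13 mm farther back than shut.
Start: joints at [-1.39, 0.3, 1.521, -0, 1.321, -0.067], TCP at [134.893, -533.192, 231.281] pointing down, gripper open.
Joint ranges: [-3.03, 3.03], [-0.79, 2.21], [0.23, 2.52], [-1.04, 4.18], [0, 3.07], [-2.55, 2.55]. Speed limits (rad/s): [2.22, 2.22, 2.57, 3.14, 3.14, 3.14].

## Interface

Orientations are given as a unit quaternion [x, y, z, w].
In Python, from station import readout, viewer, robot gives the robot as it stands.
- The arm moves only by the shell command python3 -m creep 'ROWS' [FORCE]. ROWS is a JSON object of lists of equal length, an entry for each row: "hand": the closure in counts, from 0 (fully open) to 255 (shut); "translation": the shift along the tool's x, y, z in cm, a list of three; "spin": the turn about the tool's z in rad. In form: {"hand": [hand, ...], "translation": [[tx, ty, tz], ...], "spin": [spin, ...]}. A call has 1 to 8 rows; each row shifts and turns the commanded pose from where the row before left it, along the tool's axes as they then stand; what a row does not reach is not made up. A row lasts 1/8 s, in which the tool goes at most 62.5 mm and 10.7 degrees, less where a joint would pass 70% of its speed; a pose out of reach is approached as far as the arm can. A call is refused whole if a number of a shift passes 6.25 or a number of a turn 0.188, either way. A call with a gripper value outside its range is refused whole. The fingers move at their own pace and stop on an object; FORCE is the grip in N (left out, the last holds). Time passes only in rows, so rows that do not move let the fingers close. It gives the time, the measured TCP pose, the force, the opening and the grip force at its end, in the units of the state.
- readout.get_obs(): the state, without advancing time (a new reading comes with each control period).
- viewer.capture(name): name is "side" or "top"; returns a dict with "frame" (480x640x3 uint8, blue, green, red), "z_map" (480x640 float32, mm along the optical axis (not along the pixel's ray), 0 where there is no reading), "fx", "fy", "cx", "cy" (pixels), "world_from_camera" (4x4, takes a point from camera to world coordinates). Camera axes: x right, y up, looking along -z (the intrinsics and any distortion apply to the point x, -y, -z); pixel columns grow to the right and rows downward; lengths in mm; the calibration is good to about 2 mm. A picture is of the moment at which its call begins.
- robot.close_job(): hands the job in; it is judged then, once.
The state is a dict: "t": time; "joint_pos": joint angles; "joint_vel": joint speeds; "joint_torque": joint torques, N m; "position": TCP position; "tcp_rot": TCP orientation; "force": force on the tool from outside, world axes, zero at the start; "moment": the same for the moment, N m; "opening": finger opening in mm; "grip_force": force on a finger pad.
Only numpy, scipy, OpenCV 4.12 (cv2) and the standard library are available. Lean on these libraries where they do the work, as an engineer would, in place of code of your own. Each camera call takes 0.05 s, during which the arm holds its last target. There are 200 camera calls.

## Task

Set up the labelling cradle for the carton that waits half under the low shelf: first lift the stop out of the end notches and drop it into the notches for that carton's length (the ones nearest the end plate for the short carton, the middle ones for the long carton). Then draw the carton out by its end and lay it flat in the cradle between the end plate and the stop, lowering it right down before you let go; it only goes in held by its middle, so it has to be put down and taken again on the way. Leave the other carton, the two jars and the tape roll where they are.

Things in the scene. Friction and masses are not known exactly. Their poses are not given: they have to be found in the camera images.
- cradle: Fixed aluminium labelling cradle, base 104 x 246 x 8 mm. Origin: centre of its underside; y runs along the bed, z up. Bed floor at z = 8 mm. At the -y end an end plate: inner face at y = -110 mm, top at z = 50. Two cheeks, 8 mm thick, 66 mm apart inside (x = -33, +33), tops at z = 42, run from the end plate to y = +108, each with a gap and three notches (see side_gap, notch_...).
- side_gap (a point): On the bed floor (z = 8 mm of the cradle), centre of the 65 mm long gap where both cheeks are cut away down to the base, from y = -70 to -5 mm of the cradle, open outwards. Only there can fingers go down beside a carton. Axes as the cradle's.
- notch_short (a point): Point half-way between the two cheeks at the height of the notch floors, at the notches nearest the end plate (for the short carton); cradle y = +20 mm. Each notch is square, open at the top, 14 mm long (y), 12 mm deep, floor at cradle z = 30 mm. Axes as the cradle's.
- notch_long (a point): The same point for the middle notches (for the long carton), cradle y = +55 mm.
- notch_park (a point): The same point for the notches farthest from the end plate, cradle y = +90 mm, where the stop always starts.
- stop_knob (a point): Grip point of the loose stop's black knob, 38 (x) x 18 (y) mm, which spans from 26 mm below to 19 mm above this point. Under it a steel block and cross bar (see stop_bar). Axes: x along the cross bar, y along the bed. Grip it across its 18 mm.
- stop_bar (a point): Centre of the underside of the stop's cross bar (10 x 10 mm, 100 mm long in x), 48 mm below stop_knob. The bar's ends rest on the notch floors: seated, this point meets a notch point within the play (2 mm in y, 4 mm in x). Lift over 12 mm to clear the notches.
- stop: The loose stop, about 0.2 kg; origin at the centre of the underside of its block, 58 (x) x 18 (y) x 40 mm, which hangs between the cheeks, 4 mm above the bed floor when seated, and leaves about 6 mm more than the carton's length to the end plate. Axes as stop_knob.
- shelf: Low grey steel shelf, fixed, 130 mm deep (x) and 150 mm wide (y): a plate whose underside is 50 mm and top 56 mm above the bench, on two 5 mm side walls, open in front (-x, towards the robot) and behind. Origin at the centre of its underside at bench height; front edge at x = -65 mm.
- waiting (a point): Nominal centre of the carton that waits under the shelf (its centre lies within about 12 mm of it). The front end of that carton sticks out of the shelf's front edge, about 53 mm if it is the long one, 35 mm if the short one.
- spare (a point): Nominal centre of the other carton, which lies in the open, 200 mm to the +y side of the waiting one, and must stay there.
- carton_long_center (a point): Centre (half-way up) of the long closed cardboard carton, 150 (x) x 60 (y) x 42 mm (z), about 0.3 kg, its weight in the middle (held off its middle it may droop). Its x axis is its length. It starts lying on the bench, length roughly along the shelf's x axis; whichever carton is nearer to the 'waiting' point is the one to load.
- carton_short_center (a point): The same for the short carton, 115 x 60 x 42 mm.
- carton_long: The long carton; origin at the centre of its underside.
- carton_short: The short carton; origin at the centre of its underside.
- jar_a: Bystander: jar of honey with a metal lid, 66 mm across, 90 mm high, origin under its centre.
- jar_b: Bystander: a second such jar.
- tape: Bystander: roll of clear tape lying flat, 100 mm across, 48 mm high, origin under its centre.
Mind the look-alikes: they are no part of the job. Leave any blue or turquoise look-alike of the carton_short alone.

How it is judged (in metres and radians):
On the way, in this order (a step that is already met when the one before it is completed fails the run):
1. the stop's cross bar sits in the notches for the waiting carton's length, the other carton still in its place (((distance between stop_bar and notch_short below 0.007 m and angle between stop_bar's own z axis and vertical below 0.12 rad and horizontal distance between carton_long_center and spare below 0.04 m) or (distance between stop_bar and notch_long below 0.007 m and angle between stop_bar's own z axis and vertical below 0.12 rad and horizontal distance between carton_short_center and spare below 0.04 m))), for 0.2 s.
2. the waiting carton is lowered, still held, to within 7 mm of the cradle's floor between end plate and stop (((distance between stop_bar and notch_short below 0.007 m and angle between stop_bar's own z axis and vertical below 0.12 rad and horizontal distance between carton_long_center and spare below 0.04 m and x of carton_short_center in the frame of cradle between -0.007 and 0.007 m and y of carton_short_center in the frame of cradle between -0.0585 and -0.0405 m and angle between the x axis of carton_short_center and the y axis of cradle, either way round below 0.1 rad and z of carton_short_center in the frame of cradle below 0.036 m and contact force between the fingers and carton_short above 0.3 N) or (distance between stop_bar and notch_long below 0.007 m and angle between stop_bar's own z axis and vertical below 0.12 rad and horizontal distance between carton_short_center and spare below 0.04 m and x of carton_long_center in the frame of cradle between -0.007 and 0.007 m and y of carton_long_center in the frame of cradle between -0.041 and -0.023 m and angle between the x axis of carton_long_center and the y axis of cradle, either way round below 0.1 rad and z of carton_long_center in the frame of cradle below 0.036 m and contact force between the fingers and carton_long above 0.3 N))), for 0.02 s.
At the end, for the whole second after the job is handed in: The waiting carton lies flat (4 mm, 0.06 rad) on the cradle floor between end plate and stop, in line with the bed (0.1 rad), at rest; the stop sits in both notches for its length (within 7 mm, 0.12 rad); the other carton is within 40 mm of its place beside the shelf (((distance between stop_bar and notch_short below 0.007 m and angle between stop_bar's own z axis and vertical below 0.12 rad and horizontal distance between carton_long_center and spare below 0.04 m and x of carton_short_center in the frame of cradle between -0.007 and 0.007 m and y of carton_short_center in the frame of cradle between -0.0585 and -0.0405 m and angle between the x axis of carton_short_center and the y axis of cradle, either way round below 0.1 rad and z of carton_short_center in the frame of cradle below 0.033 m and angle between carton_short_center's own z axis and vertical below 0.06 rad and linear speed of each of carton_short, stop below 0.02 m/s) or (distance between stop_bar and notch_long below 0.007 m and angle between stop_bar's own z axis and vertical below 0.12 rad and horizontal distance between carton_short_center and spare below 0.04 m and x of carton_long_center in the frame of cradle between -0.007 and 0.007 m and y of carton_long_center in the frame of cradle between -0.041 and -0.023 m and angle between the x axis of carton_long_center and the y axis of cradle, either way round below 0.1 rad and z of carton_long_center in the frame of cradle below 0.033 m and angle between carton_long_center's own z axis and vertical below 0.06 rad and linear speed of each of carton_long, stop below 0.02 m/s))); the robot touches nothing.
It fails at once if a jar is disturbed (moved over 40 mm or tipped) (distance of jar_a from where it was at the start of the episode above 0.04 m or angle between jar_a's own z axis and vertical above 0.5 rad).
It fails at once if a jar is disturbed (moved over 40 mm or tipped) (distance of jar_b from where it was at the start of the episode above 0.04 m or angle between jar_b's own z axis and vertical above 0.5 rad).
It fails at once if the tape roll is disturbed (moved over 40 mm or tipped) (distance of tape from where it was at the start of the episode above 0.04 m or angle between tape's own z axis and vertical above 0.5 rad).
It also fails if it takes over 67 s, if anything falls off the work surface, if the arm or the gripper's body presses on something with over 40 N, if the wrist force passes 120 N, or if a joint passes its speed limit or range.

## Working session

There is one attempt and no reset: what is moved stays moved. The work goes in short steps, Python scripts to look and compute and a shell command to move; the robot and the scene stay as the last step left them, time stands still between calls to the robot, and variables do not carry over. Pictures are saved under pics/ and viewed, at most 10 in all, crops included, and the job is handed in when it is done.

```bash
mkdir -p pics; ls; python3 - <<'E'
from station import readout, viewer, robot
import cv2,numpy as np
o=readout.get_obs(); print(o['t'],o['position'],o['tcp_rot'],o['opening'],robot.hold_point_z)
for n in('top','side'):
    c=viewer.capture(n); cv2.imwrite(f'pics/{n}0.png',c['frame']); np.savez(f'{n}0.npz',**c)
    print(n,c['fx'],c['fy'],c['cx'],c['cy'],c['world_from_camera'],{k for k in c})
E
```

```text
pics
0.0 [ 134.86660288 -532.96643504  230.707077  ] [ 9.92332118e-01  1.23598663e-01 -2.89671011e-05 -5.81025843e-04] 85.59294037773277 18.700000000000003
top 532.0892791141755 532.0892791141755 322.9124358468939 240.20487867752223 [[-1.32012343e-01  9.68542650e-01 -2.10945198e-01  3.14226122e+02]
 [-9.91239552e-01 -1.29869712e-01  2.40417959e-02  6.53504295e+01]
 [-4.10988732e-03  2.12271037e-01  9.77202188e-01  1.20542838e+03]
 [ 0.00000000e+00  0.00000000e+00  0.00000000e+00  1.00000000e+00]] {'cx', 'frame', 'z_map', 'cy', 'world_from_camera', 'fx', 'fy'}
side 549.6206410872436 549.6206410872436 322.40269228347415 237.16957647085096 [[-9.85792805e-01  1.16185460e-01 -1.21299152e-01  4.25273888e+02]
 [-1.67898259e-01 -7.02112100e-01  6.91988998e-01  9.15446227e+02]
 [-4.76654244e-03  7.02523692e-01  7.11644393e-01  9.78673072e+02]
 [ 0.00000000e+00  0.00000000e+00  0.00000000e+00  1.00000000e+00]] {'cx', 'frame', 'z_map', 'cy', 'world_from_camera', 'fx', 'fy'}
```

View pics/top0.png

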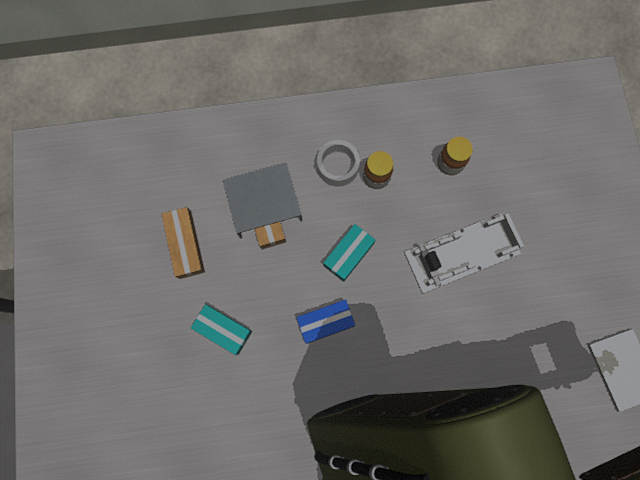

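View pics/side0.png

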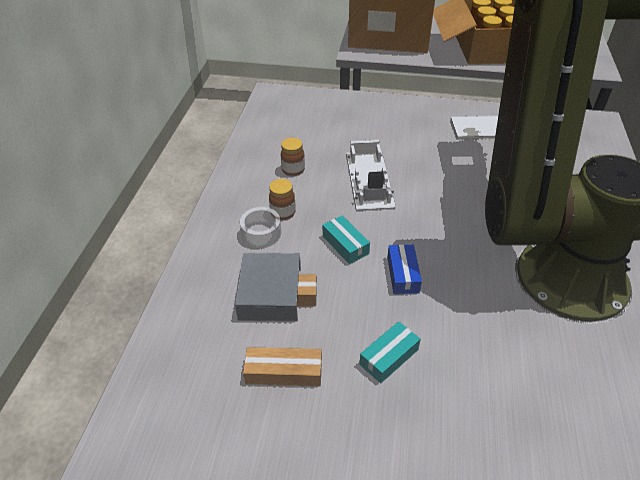

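Top view: the candidates for the waiting carton are tan (270,235) under the shelf, tan (182,242) in the open (long, the spare), teal (348,252), teal (221,329) and blue (325,321). I choose the tan one half under the shelf. The stop knob is the black block at (433,260), and the cradle end plate is at the right (515,230). The side view shows the same layout, with the waiting carton at (307,289).

```bash
cat > h.py <<'E'
import numpy as np,cv2
from station import readout, viewer
def cap(n,save=None):
    c=viewer.capture(n)
    if save: cv2.imwrite('pics/'+save,c['frame'])
    return c
def cloud(c):
    v,u=np.mgrid[0:480,0:640]; d=c['z_map']
    p=np.stack([(u-c['cx'])*d/c['fx'],-(v-c['cy'])*d/c['fy'],-d,np.ones_like(d)],-1)@c['world_from_camera'].T
    p=p[...,:3]; p[d==0]=np.nan; return p
def ray(c,u,v,z):
    T=c['world_from_camera']; r=T[:3,:3]@np.array([(u-c['cx'])/c['fx'],-(v-c['cy'])/c['fy'],-1]); o=T[:3,3]
    return o+r*(z-o[2])/r[2]
def rect(P):
    (c,s,a)=cv2.minAreaRect(np.float32(P[:,:2])); return np.round(c,1),np.round(s,1),round(a,1)
E
python3 - <<'E'
from h import *
for n in('top','side'):
    c=dict(np.load(n+'0.npz')); P=cloud(c); hsv=cv2.cvtColor(c['frame'],cv2.COLOR_BGR2HSV); v,u=np.mgrid[0:480,0:640]
    H,S,V=[hsv[...,i].astype(int) for i in range(3)]
    Z=P[...,2]
    def sub(name,m):
        q=P[m&np.isfinite(Z)]; print(n,name,len(q),'z',np.percentile(q[:,2],[5,50,95]).round(1),'rect',*rect(q),'mean',q.mean(0).round(1))
    box={'top':dict(wait=(250,215,292,255),spare=(155,200,210,285),shelf=(215,155,310,240),crad=(395,205,535,300),knob=(420,242,448,275)),
     'side':dict(wait=(297,268,322,310),spare=(235,335,330,392),shelf=(230,245,302,325),crad=(340,135,400,215),knob=(360,160,388,192))}[n]
    def B(k): a,b,e,f=box[k]; return (u>=a)&(u<e)&(v>=b)&(v<f)
    for k in('wait','spare'): sub(k,B(k)&(Z>37)&(Z<47))
    sub('shelf',B('shelf')&(Z>52)&(Z<62))
    sub('cradle all',B('crad')&(Z>4)&(Z<60)); sub('base',B('crad')&(Z>4)&(Z<14));sub('cheek',B('crad')&(Z>37)&(Z<46));sub('plate',B('crad')&(Z>47)&(Z<55))
    sub('knobtop',B('knob')&(Z>88)&(Z<104)); sub('bar', B('crad')&(Z>26)&(Z<34))
    cv2.imwrite(f'pics/{n}_crad.png',cv2.resize(c['frame'][box['crad'][1]-5:box['crad'][3]+5,box['crad'][0]-5:box['crad'][2]+5],None,fx=5 ,fy=5))
E
```

```text
top wait 479 z [38.9 42.4 46.1] rect [596.8 154.9] [42.4 59.9] 9.3 mean [596.1 154.7  42.4]
top spare 1733 z [38.8 42.5 45.9] rect [606.2 353.7] [151.8  61.1] 7.9 mean [604.6 353.1  42.5]
top shelf 3591 z [53.3 56.7 60.1] rect [679.3 162.5] [131.5 150.7] 9.1 mean [678.3 162.8  56.7]
top cradle all 5413 z [ 4.5  9.4 47.3] rect [ 504.5 -284.7] [327.  220.2] 82.3 mean [ 502.5 -282.2   15.5]
top base 4096 z [ 4.3  8.2 12.4] rect [ 504.5 -284.7] [327.  220.2] 82.3 mean [ 502.  -282.2    8.2]
top cheek 544 z [37.8 42.  45.1] rect [ 498.8 -279.8] [ 99.7 227.4] 11.2 mean [ 499.7 -265.2   41.8]
top plate 249 z [47.7 50.6 53.8] rect [ 504.7 -285.8] [ 81.8 219.8] 14.0 mean [ 512.7 -324.7   50.6]
top knobtop 165 z [ 91.7  96.9 100.1] rect [ 480.7 -188.2] [37.8 18.6] 16.2 mean [ 480.3 -187.4   96.6]
top bar 188 z [26.9 30.2 33.4] rect [ 501.8 -277.5] [ 88.5 222.8] 16.3 mean [ 504.6 -277.5   30.2]
side wait 399 z [38.1 41.6 44.7] rect [595.9 154.3] [39.3 64.2] 10.1 mean [594.5 155.9  41.6]
side spare 2094 z [38.5 41.6 44.5] rect [604.9 353.3] [150.5  64.3] 8.0 mean [604.3 354.8  41.6]
side shelf 3053 z [52.9 55.6 58.7] rect [678.8 162.1] [130.5 155.1] 8.5 mean [677.8 166.3  55.7]
side cradle all 2320 z [ 5.1 11.5 49.5] rect [ 505.2 -307.5] [168.6 362. ] 4.1 mean [ 503.6 -273.1   20.8]
side base 1264 z [ 4.6  8.  12.2] rect [ 505.2 -307.5] [168.6 362. ] 4.1 mean [ 506.8 -277.     8.2]
side cheek 372 z [37.8 41.3 45.4] rect [ 498.4 -281.9] [ 98.5 236.1] 11.6 mean [ 499.3 -261.8   41.4]
side plate 146 z [47.6 50.3 54. ] rect [ 504.6 -285.6] [ 78.8 224.6] 13.5 mean [ 504.  -283.2   50.6]
side knobtop 99 z [89.  96.1 99.4] rect [ 479.6 -186.6] [37.9 20.3] 21.5 mean [ 480.4 -184.9   95.3]
side bar 170 z [26.3 29.8 33.6] rect [ 505.4 -278.7] [ 97.8 228.7] 15.9 mean [ 498.3 -261.8   30.1]
```

View pics/top_crad.png

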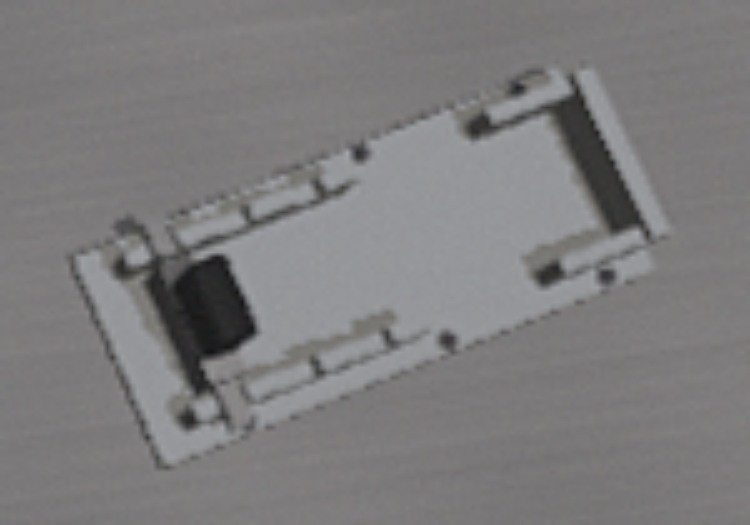

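The crop shows the cradle with the stop in the left (park) notches, the knob at top-view pixel (433,260). The end plate is at right, and the base's left edge runs from (404,251) to (423,293).

```bash
python3 - <<'E'
from h import *
c=dict(np.load('top0.npz'))
f=lambda x,y,z: ray(c,390+(x-2)/5,200+(y-2)/5,z)[:2]
L,Bm=f(70,257,8),f(165,467,8); print('leftmid',(L+Bm)/2,np.linalg.norm(L-Bm),'yaw',np.degrees(np.arctan2(*(L-Bm)[::-1])))
U2=f(480,105,8);L2=f(640,277,8)
for a,b in((L,U2),(Bm,L2)): d=a-b; print('axis',np.degrees(np.arctan2(-d[0],d[1])))
pl=[f(575,75,50),f(597,68,50),f(672,230,50),f(650,237,50)]; print('plate',pl,np.mean(pl,0))
# cloud: plate top
P=cloud(c);Z=P[...,2];v,u=np.mgrid[0:480,0:640]
for n,m in(('plate',(u>500)&(u<530)&(v>205)&(v<260)&(Z>45)&(Z<56)),):
    print(n,rect(P[m]))
    q=P[m]
q=P[(u>395)&(u<535)&(v>205)&(v<300)&(Z>37)&(Z<54)]
for yaw in(12,13,14,15,16,17):
    a=np.radians(yaw);ex=np.array([np.cos(a),np.sin(a)]);ey=np.array([-np.sin(a),np.cos(a)])
    X=q[:,:2]@ex;Y=q[:,:2]@ey
    print(yaw,np.percentile(X,[1,99]).round(1),np.percentile(Y,[.5,99.5]).round(1),'knob',(np.array([480.5,-187.7])@ex).round(1),(np.array([480.5,-187.7])@ey).round(1))
E
```

```text
leftmid [ 472.64060024 -157.3123473 ] 104.26517058629067 yaw 14.778054587756458
axis 12.849621054945278
axis 13.930050798775776
plate [array([ 567.74006848, -374.63362823]), array([ 569.61647606, -385.0653059 ]), array([ 492.36783505, -402.67736296]), array([ 490.55764725, -392.37489081])] [ 530.07050671 -388.68779698]
plate (array([ 525.7, -368.7]), array([82. , 48.6]), 12.6)
12 [384.5 478.2] [-493.8 -266.5] knob 431.0 -283.5
13 [379.5 472.6] [-501.  -274.3] knob 426.0 -291.0
14 [374.4 467.5] [-508.5 -281. ] knob 420.8 -298.4
15 [369.2 462.3] [-515.9 -288.7] knob 415.5 -305.7
16 [362.3 456.9] [-523.7 -295.9] knob 410.1 -312.9
17 [354.4 451.3] [-531.2 -302.7] knob 404.6 -320.0
```

The waiting carton is the short one (the spare is 150 mm long), so the stop goes to notch_short, 70 mm towards the end plate. The cradle sits at about (502.3,-276.9) with yaw 13.9°, and the tool is already aligned with it.

```bash
python3 -m creep '{"hand":[0,0,0,0,0,0,0,0],"translation":[[5.2,-3.1,0],[5.2,-3.1,0],[5.2,-3.1,0],[5.2,-3.1,0],[5.2,-3.1,0],[5.2,-3.1,0],[5.2,-3.1,0],[5.2,-3.1,0]],"spin":[0,0,0,0,0,0,0,0]}' 40
cat > go.py <<'E'
import sys
from h import *
from scipy.spatial.transform import Rotation as R
o=readout.get_obs(); M=R.from_quat(o['tcp_rot']).as_matrix()
t=np.array([float(a) for a in sys.argv[1:4]])
print('t',o['t'],'pos',np.round(o['position'],1),'yaw',np.degrees(np.arctan2(M[1,0],M[0,0])).round(2),'delta cm',(M.T@(t-o['position'])/10).round(2),'open',round(o['opening'],1),'F',np.round(o['force'],1))
E
python3 go.py 480.5 -187.9 61
```

```text
t: 1.1
position: [478.5, -189.0, 231.2]
tcp_rot: [0.992, 0.124, -0.0, -0.0]
force: [0.3, -1.1, 0.7]
opening: 85.1
grip_force: 0.0
t 1.1 pos [ 478.5 -189.   231.2] yaw 14.2 delta cm [ 0.23 -0.06 17.02] open 85.1 F [ 0.3 -1.1  0.7]
```

```bash
python3 -m creep '{"hand":[0,0,0,0,0,255,255,255],"translation":[[0.2,-0.1,4.5],[0,0,4.5],[0,0,4.5],[0,0,3.5],[0,0,0],[0,0,0],[0,0,0],[0,0,0]],"spin":[0.005,0,0,0,0,0,0,0]}' 50; python3 -m creep '{"hand":[255,255,255],"translation":[[0,0,0],[0,0,0],[0,0,0]],"spin":[0,0,0]}'; python3 go.py 497.5 -257.5 61
```

```text
t: 2.1
position: [479.5, -189.5, 62.3]
tcp_rot: [0.993, 0.121, 0.001, 0.0]
force: [0.8, -0.2, 0.4]
opening: 32.3
grip_force: 0.0
t: 2.48
position: [479.3, -189.3, 62.0]
tcp_rot: [0.993, 0.121, 0.0, 0.0]
force: [-1.7, 0.9, 6.8]
opening: 17.1
grip_force: 52.5
t 2.475 pos [ 479.3 -189.3   62. ] yaw 13.91 delta cm [0.13 7.05 0.1 ] open 17.1 F [-1.7  0.9  6.8]
```

```bash
python3 -m creep '{"hand":[255,255,255,255,255,255],"translation":[[0,0,-1.5],[0,0,-1.5],[0,2,0],[0,3,0],[0,2,0],[0,0,0]],"spin":[0,0,0,0,0,0]}'; python3 - <<'E'
from h import *
c=cap('top','top1.png');P=cloud(c);Z=P[...,2];v,u=np.mgrid[0:480,0:640]
cv2.imwrite('pics/top1c.png',cv2.resize(c['frame'][190:310,385:545],None,fx=5,fy=5))
E
python3 go.py 497.5 -257.5 61
```

```text
t: 3.22
position: [495.8, -258.9, 91.0]
tcp_rot: [0.993, 0.12, -0.0, 0.0]
force: [-0.3, -0.3, -1.7]
opening: 17.6
grip_force: 51.6
t 3.275 pos [ 495.6 -258.    90.9] yaw 13.84 delta cm [0.2  0.   2.99] open 17.3 F [-0.5  0.2 -1.7]
```

View pics/top1c.png

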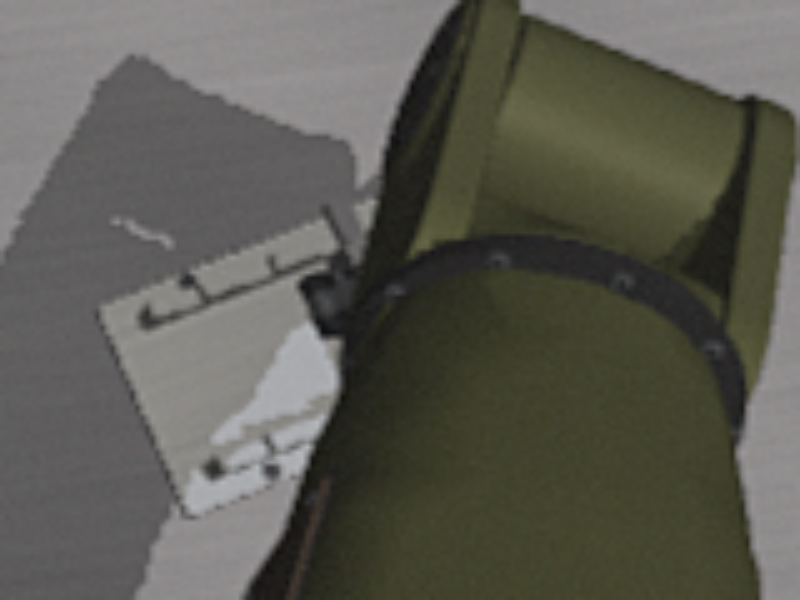

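The arm hides the notches, but the bar end near (335,215) in the crop lines up with the notch position. I'll lower and watch the force.

```bash
python3 -m creep '{"hand":[255,255,255,255,255],"translation":[[0,0,1.2],[0,0,0.8],[0,0,0.5],[0,0,0.4],[0,0,0]],"spin":[0,0,0,0,0]}'; python3 go.py 497.5 -257.5 61
```

```text
t: 3.9
position: [496.0, -257.2, 62.3]
tcp_rot: [0.993, 0.121, 0.0, 0.0]
force: [0.1, -0.6, -2.2]
opening: 17.4
grip_force: 51.5
t 3.9 pos [ 496.  -257.2   62.3] yaw 13.92 delta cm [0.14 0.07 0.13] open 17.4 F [ 0.1 -0.6 -2.2]
```

```bash
python3 -m creep '{"hand":[0,0,0,0,0,0],"translation":[[0,0,0],[0,0,0],[0,0,0],[0,0,-3],[0,0,-4],[0,0,-4]],"spin":[0,0,0,0,0,0]}'; python3 -m creep '{"hand":[0,0,0,0,0,0,0,0],"translation":[[2.7,-5.3,0],[2.7,-5.3,0],[2.7,-5.3,0],[2.7,-5.3,0],[2.7,-5.3,0],[2.7,-5.3,0],[2.7,-5.3,0],[0,0,0]],"spin":[0,0,0,0,0,0,0,0.08]}'
python3 - <<'E'
from h import *
for n in('top','side'):
    c=cap(n,n+'2.png');np.savez(n+'2.npz',**c);P=cloud(c);Z=P[...,2];v,u=np.mgrid[0:480,0:640]
    b=dict(top=(425,205,475,285),side=(335,130,400,215))[n]
    m=(u>=b[0])&(u<b[2])&(v>=b[1])&(v<b[3])&(Z>88)&(Z<104)
    print(n,m.sum(),rect(P[m]),np.median(P[m][:,2]))
    hsv=cv2.cvtColor(c['frame'],cv2.COLOR_BGR2HSV); col=(hsv[...,0]>80)&(hsv[...,0]<130)&(hsv[...,1]>120)&(Z>35)&(Z<50)
    k,lab,st,ce=cv2.connectedComponentsWithStats(col.astype(np.uint8))
    for i in range(1,k):
        if st[i,4]>200: q=P[lab==i]; print(' lookalike',rect(q),q.min(0).round(),q.max(0).round())
E
python3 go.py 592.7 154.2 4
python3 - <<'E'
import cv2,numpy as np
a=cv2.imread('pics/top2.png')[195:305,390:540]; b=cv2.imread('pics/side2.png')[230:330,225:335]
a=cv2.resize(a,(540,396));b=cv2.resize(b,(250,227))
o=np.zeros((396,790,3),np.uint8);o[:,:540]=a;o[:227,540:]=b;cv2.imwrite('pics/m2.png',o)
E
```

```text
t: 4.65
position: [495.8, -257.2, 173.5]
tcp_rot: [0.993, 0.121, -0.0, -0.0]
force: [-0.5, 0.3, -1.0]
opening: 85.4
grip_force: 0.0
t: 5.65
position: [590.1, 152.1, 171.9]
tcp_rot: [0.997, 0.083, -0.0, -0.0]
force: [-0.2, -0.9, -0.4]
opening: 85.2
grip_force: 0.0
top 163 (array([ 496.8, -253.2]), array([37.9, 18.5]), 13.1) 97.4181411319978
 lookalike (array([546. ,  -4.7]), array([ 23.3, 115.6]), 44.5) [498. -51.  35.] [592.  41.  50.]
 lookalike (array([519.6, -29.7]), array([ 24.6, 115.1]), 42.9) [473. -77.  35.] [567.  20.  50.]
 lookalike (array([426.4, 287.6]), array([75.9, 22.1]), 52.2) [395. 264.  36.] [456. 323.  48.]
 lookalike (array([386.5, 295.1]), array([111.6,  22.6]), 52.5) [344. 257.  36.] [429. 344.  49.]
side 20 (array([ 489.6, -248.6]), array([23. ,  9.6]), 18.0) 91.7190678554216
 lookalike (array([518.2, -30.1]), array([ 24.6, 116. ]), 44.8) [473. -77.  36.] [564.  19.  47.]
 lookalike (array([545.2,  -4.8]), array([ 25.4, 117.4]), 43.9) [498. -55.  36.] [591.  42.  47.]
 lookalike (array([403.6,  60.3]), array([ 24.3, 116.9]), 12.3) [381.   1.  35.] [425. 119.  47.]
 lookalike (array([368.4,  53.5]), array([ 23.9, 117.9]), 11.7) [346.  -6.  36.] [391. 111.  48.]
 lookalike (array([414.3, 272.9]), array([113.9,  23.8]), 52.2) [373. 224.  35.] [457. 323.  46.]
 lookalike (array([385.3, 294.9]), array([117.4,  26.5]), 53.2) [343. 243.  35.] [429. 346.  46.]
t 5.75 pos [590.  149.1 172. ] yaw 9.35 delta cm [ 0.35 -0.46 16.8 ] open 85.4 F [ 0.2 -1.   0.7]
```

View pics/m2.png

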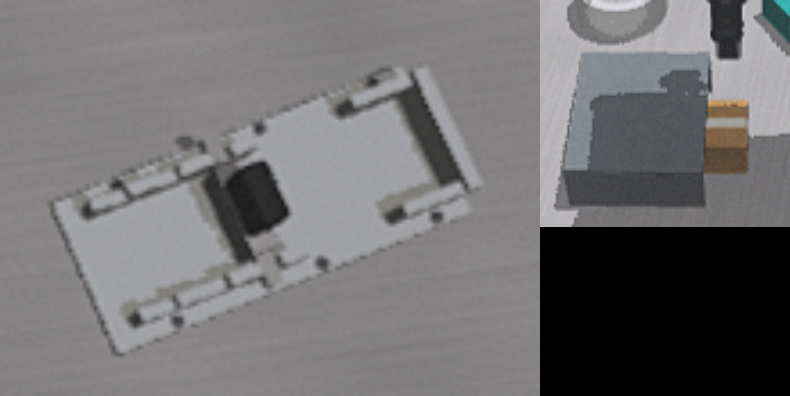

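The stop is seated in the notches nearest the end plate: knob at crop (258,197), with its top at the same height as before. The carton sticks out at crop (727,135), with the open gripper above it.

```bash
python3 -m creep '{"hand":[0,0,0,0,0],"translation":[[0.3,-0.4,4.5],[0,0,4.5],[0,0,4.5],[0,0,2.5],[0,0,0.6]],"spin":[0,0,0,0,0]}'; python3 go.py 592.7 154.2 4;python3 -m creep '{"hand":[255,255,255,255],"translation":[[0,0,0],[0,0,0],[0,0,0],[0,0,0]],"spin":[0,0,0,0]}' 40;python3 go.py 592.7 154.2 4
```

```text
t: 6.38
position: [591.8, 151.9, 4.9]
tcp_rot: [0.997, 0.082, -0.001, 0.0]
force: [0.2, 0.7, -0.0]
opening: 84.9
grip_force: 0.0
t 6.375 pos [591.8 151.9   4.9] yaw 9.36 delta cm [ 0.13 -0.21  0.09] open 84.9 F [ 0.2  0.7 -0. ]
t: 6.88
position: [593.2, 152.8, 7.9]
tcp_rot: [0.997, 0.081, 0.001, -0.0]
force: [-1.1, -1.1, 7.8]
opening: 59.4
grip_force: 44.7
t 6.875 pos [593.2 152.8   7.9] yaw 9.34 delta cm [-0.03 -0.15  0.39] open 59.4 F [-1.1 -1.1  7.8]
```

```bash
python3 -m creep '{"hand":[255,255,255,255,255,255],"translation":[[-1,0,-0.2],[-2,0,0],[-2.5,0,0],[-2.5,0,0],[-2,0,0],[0,0,0.1]],"spin":[0,0,0,0,0,0]}';python3 go.py 592.7 154.2 4; python3 -m creep '{"hand":[0,0,0,0,0,0],"translation":[[0,0,0],[0,0,0],[0,0,0],[0,0,-4],[0,0,-5],[0,0,0]],"spin":[0,0,0,0,0,0]}'
python3 - <<'E'
from h import *
for n in('top','side'):
    c=cap(n,n+'3.png');P=cloud(c);Z=P[...,2]
    hsv=cv2.cvtColor(c['frame'],cv2.COLOR_BGR2HSV); X,Y=P[...,0],P[...,1]
    m=(X>440)&(X<640)&(Y>85)&(Y<210)&(Z>37)&(Z<47)
    print(n,m.sum(),rect(P[m]))
    m=(X>440)&(X<640)&(Y>300)&(Y<410)&(Z>37)&(Z<47); print('spare',rect(P[m]))
E
python3 go.py 535 145 4
```

```text
t: 7.62
position: [492.1, 136.4, 7.8]
tcp_rot: [0.997, 0.082, -0.001, 0.0]
force: [-9.8, -1.7, 14.6]
opening: 59.7
grip_force: 45.3
t 7.625 pos [492.1 136.4   7.8] yaw 9.35 delta cm [10.22 -0.12  0.37] open 59.7 F [-9.8 -1.7 14.6]
t: 8.38
position: [495.5, 136.9, 100.7]
tcp_rot: [0.997, 0.081, 0.003, -0.0]
force: [-0.2, 0.5, -0.9]
opening: 85.5
grip_force: 0.0
top 0 (array([0., 0.]), array([0., 0.]), 0.0)
spare (array([539.7, 344.5]), array([208. ,  60.6]), 7.9)
side 1051 (array([530.9, 145.2]), array([115.2,  65. ]), 9.1)
spare (array([540.1, 344.7]), array([208.8,  63.8]), 7.4)
t 8.475 pos [493.8 136.5  97.2] yaw 9.33 delta cm [ 4.2  -0.17  9.32] open 85.4 F [ 0.1 -0.4 -1. ]
```

View pics/side3.png

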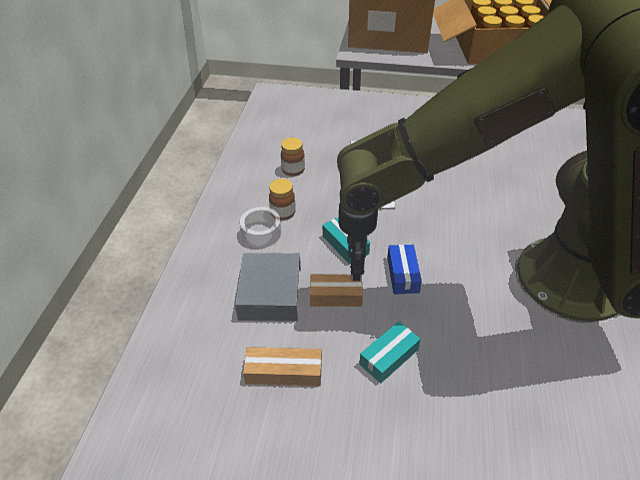

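The carton is out of the shelf at side pixel (336,290), flat and straight. The spare, jars and tape are unmoved.

```bash
python3 -m creep '{"hand":[0,0,0,0,0],"translation":[[4.1,-0.1,0],[0,0,3.5],[0,0,3.5],[0,0,1.7],[0,0,0]],"spin":[0,0,0,0,0]}'; python3 -m creep '{"hand":[255,255,255,255],"translation":[[0,0,0],[0,0,0],[0,0,0],[0,0,0]],"spin":[0,0,0,0]}' 50;python3 go.py 531.5 145.5 10; python3 -m creep '{"hand":[255,255,255,255,255],"translation":[[0,0,-2],[0,0,-4],[0,0,-5],[0,0,-5],[0,0,0]],"spin":[0,0,0,0,0]}'
python3 - <<'E'
from h import *
c=cap('side','side4.png');P=cloud(c);X,Y,Z=[P[...,i] for i in range(3)]
m=(X>440)&(X<640)&(Y>85)&(Y<210)&(Z>190)&(Z<213)
hsv=cv2.cvtColor(c['frame'],cv2.COLOR_BGR2HSV);m2=(X>440)&(X<640)&(Y>60)&(Y<230)&(Z>100)&(hsv[...,0]>5)&(hsv[...,0]<22)&(hsv[...,1]>90)
q=P[m2]; print(m2.sum(),np.percentile(q[:,2],[1,50,99])); t=q[q[:,2]>np.percentile(q[:,2],99)-8]; print(rect(t))
cv2.imwrite('pics/side4c.png',cv2.resize(c['frame'][130:330,220:440],None,fx=2.7,fy=2.7))
E
python3 go.py 510 -318 170
```

```text
t: 9.1
position: [533.3, 144.0, 9.0]
tcp_rot: [0.997, 0.081, -0.001, 0.0]
force: [-0.9, 0.3, 0.4]
opening: 85.3
grip_force: 0.0
t: 9.6
position: [534.9, 144.4, 11.8]
tcp_rot: [0.997, 0.081, 0.001, -0.0]
force: [-1.3, -0.5, 6.8]
opening: 59.3
grip_force: 55.1
t 9.6 pos [534.9 144.4  11.8] yaw 9.33 delta cm [-0.32 -0.17  0.18] open 59.3 F [-1.3 -0.5  6.8]
t: 10.22
position: [535.5, 144.5, 174.8]
tcp_rot: [0.997, 0.081, 0.004, -0.0]
force: [0.3, 1.0, -2.9]
opening: 59.3
grip_force: 54.9
1160 [165.92570256 203.0931567  207.92352091]
(array([531.7, 146.5]), array([113.6,  62.9]), 10.3)
t 10.275 pos [534.5 144.3 172. ] yaw 9.33 delta cm [-9.91 45.22  0.16] open 59.1 F [ 1.3  0.  -3.2]
```

View pics/side4c.png

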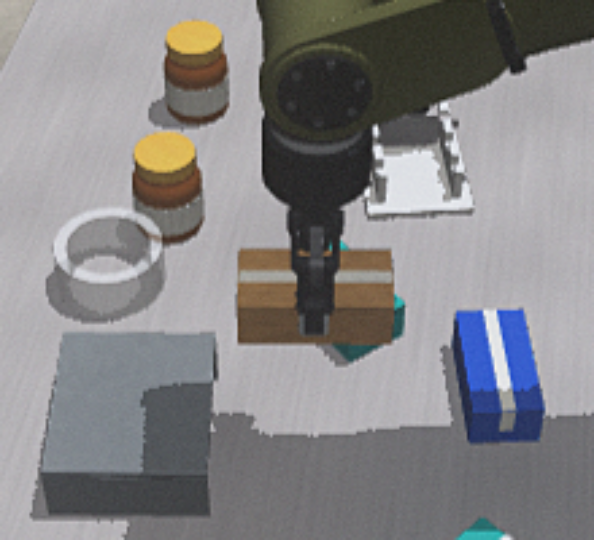

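```bash
python3 -m creep '{"hand":[255,255,255,255,255,255,255,255],"translation":[[-1.2,5.7,0],[-1.2,5.7,0],[-1.2,5.7,0],[-1.2,5.7,0],[-1.2,5.7,0],[-1.2,5.7,0],[-1.2,5.7,0],[-1.2,5.7,0]],"spin":[0,0,0,0,0,0,0,0]}'; python3 -m creep '{"hand":[255,255,255,255,255,255,255,255],"translation":[[0,0,0],[0,0,0],[0,0,0],[0,0,0],[0,0,0],[0,0,0],[0,0,0],[0,0,0]],"spin":[-0.18,-0.18,-0.18,-0.18,-0.18,-0.18,-0.18,-0.18]}'; python3 -m creep '{"hand":[255,255,255],"translation":[[0,0,0],[0,0,0],[0,0,0]],"spin":[-0.18,-0.03,0]}'; python3 go.py 512.3 -322 19
```

```text
t: 11.28
position: [512.4, -322.9, 168.7]
tcp_rot: [0.997, 0.081, -0.001, -0.001]
force: [0.7, -0.2, -2.3]
opening: 58.9
grip_force: 54.9
t: 12.28
position: [512.7, -321.0, 168.5]
tcp_rot: [0.694, 0.72, -0.0, -0.001]
force: [-0.7, 0.5, -2.2]
opening: 59.3
grip_force: 55.1
t: 12.65
position: [513.0, -321.2, 169.5]
tcp_rot: [0.618, 0.786, -0.0, -0.001]
force: [-0.8, -0.3, -1.5]
opening: 59.1
grip_force: 55.1
t 12.65 pos [ 513.  -321.2  169.5] yaw 103.69 delta cm [-0.08 -0.08 15.05] open 59.1 F [-0.8 -0.3 -1.5]
```

```bash
python3 -m creep '{"hand":[255,255,255,255],"translation":[[-0.1,-0.1,4],[0,0,4],[0,0,2],[0,0,0]],"spin":[0,0,0,0]}'
python3 - <<'E'
from h import *
a=np.radians(13.9);ex=np.array([np.cos(a),np.sin(a)]);ey=np.array([-np.sin(a),np.cos(a)]);O=np.array([502.3,-276.9])
for n in('side','top'):
    c=cap(n,n+'5.png');P=cloud(c);X,Y,Z=[P[...,i] for i in range(3)]
    cx=(X-O[0])*ex[0]+(Y-O[1])*ex[1]; cy=(X-O[0])*ey[0]+(Y-O[1])*ey[1]
    hsv=cv2.cvtColor(c['frame'],cv2.COLOR_BGR2HSV)
    m=(abs(cx)<70)&(cy>-150)&(cy<90)&(Z>54)&(hsv[...,0]>5)&(hsv[...,0]<22)&(hsv[...,1]>70)
    if m.sum()>50:
        zt=np.percentile(Z[m],97); t=m&(Z>zt-7); q=np.stack([cx[t],cy[t]],1); print(n,m.sum(),'ztop',zt,rect(q),np.percentile(q,[2,98],axis=0).round(1))
    k=(abs(cx)<40)&(cy>0)&(cy<50)&(Z>90)&(Z<104)&(hsv[...,2]<70)
    if k.sum()>5: print('knob',k.sum(),np.median(cx[k]),np.median(cy[k]))
cv2.imwrite('pics/side5c.png',cv2.resize(cv2.imread('pics/side5.png')[90:220,310:430],None,fx=4.5,fy=4.5))
E
python3 go.py 512.3 -322 19
```

```text
t: 13.15
position: [512.2, -322.3, 69.4]
tcp_rot: [0.617, 0.787, -0.0, -0.001]
force: [0.5, 0.1, -1.9]
opening: 59.3
grip_force: 55.1
side 503 ztop 145.12888242992256 (array([-19.5,   1.5]), array([ 63.1, 177.1]), 20.1) [[-56.2 -69.8]
 [ 19.8  88. ]]
knob 82 -1.2480544200577897 26.163390300434383
top 424 ztop 337.6206261499974 (array([-21.5,  15.4]), array([141.6,  51.7]), 83.8) [[-54.  -51.3]
 [  4.4  86.9]]
knob 210 -1.1339347764474543 21.87920290301073
t 13.25 pos [ 513.1 -322.9   71.7] yaw 103.83 delta cm [ 0.12 -0.07  5.27] open 59.4 F [ 0.2  1.  -2. ]
```

View pics/side5c.png

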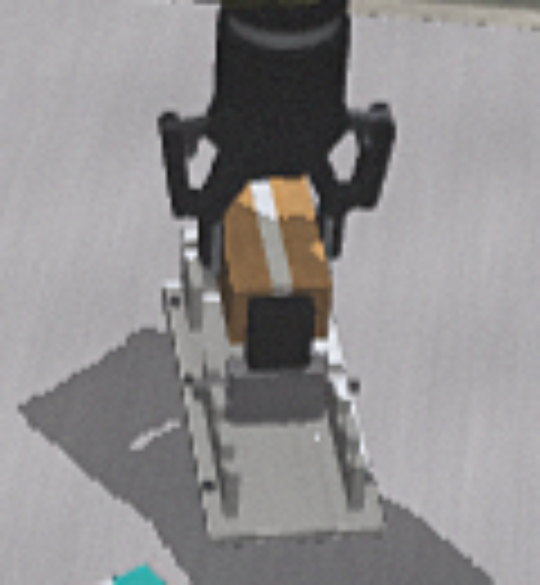

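The carton is centred over the bed, with the knob and stop (crop (280,330)) just in front of its near end. I'll check the end position from that same picture.

```bash
python3 - <<'E'
from h import *
a=np.radians(13.9);ex=np.array([np.cos(a),np.sin(a)]);ey=np.array([-np.sin(a),np.cos(a)]);O=np.array([502.3,-276.9])
c=dict(np.load('side2.npz'))
f=lambda x,y,z:(lambda p:(round(float(p@ex),1),round(float(p@ey),1)))(ray(c,310+x/4.5,90+y/4.5,z)[:2]-O)
print('near top corners',[f(227,290,102.5),f(329,291,102.5)],'far',f(243,183,102.5),f(311,178,102.5))
print('knob top near edge',f(250,298,97),f(310,296,97),'base end',f(209,536,8),f(382,527,8))
E
```

```text
near top corners [(29.7, 16.1), (-29.5, 21.8)] far (6.6, -91.1) (-35.9, -93.0)
knob top near edge (16.1, 17.5) (-19.2, 18.4) base end (49.3, 124.2) (-52.0, 124.5)
```

```bash
python3 - <<'E'
from h import *
a=np.radians(13.9);ex=np.array([np.cos(a),np.sin(a)]);ey=np.array([-np.sin(a),np.cos(a)]);O=np.array([502.3,-276.9])
c=cap('side');P=cloud(c)
def g(x0,x1,y0,y1):
    q=P[90+int(y0/4.5):90+int(y1/4.5),310+int(x0/4.5):310+int(x1/4.5)].reshape(-1,3); d=q[:,:2]-O
    return len(q),np.nanmedian(d@ex).round(1),np.nanmedian(d@ey).round(1),np.nanmedian(q[:,2]).round(1)
print('per row of image, x 235-315')
for y in range(220,350,9): print(y,g(226,246,y,y+9),g(300,328,y,y+9))
print('knob front',g(255,305,310,360),'block',g(235,320,385,410))
E
```

```text
per row of image, x 235-315
220 (8, np.float64(18.5), np.float64(-53.7), np.float64(102.0)) (12, np.float64(-28.1), np.float64(-50.5), np.float64(102.7))
229 (8, np.float64(19.2), np.float64(-44.9), np.float64(102.5)) (12, np.float64(-27.3), np.float64(-43.2), np.float64(101.2))
238 (8, np.float64(20.3), np.float64(-36.7), np.float64(101.6)) (12, np.float64(-26.1), np.float64(-32.2), np.float64(102.9))
247 (8, np.float64(21.1), np.float64(-29.8), np.float64(101.5)) (12, np.float64(-24.3), np.float64(-23.1), np.float64(102.3))
256 (8, np.float64(22.7), np.float64(-17.5), np.float64(102.5)) (12, np.float64(-23.2), np.float64(-15.5), np.float64(101.6))
265 (8, np.float64(23.9), np.float64(-9.2), np.float64(102.4)) (12, np.float64(-21.2), np.float64(-5.7), np.float64(103.1))
274 (8, np.float64(24.4), np.float64(-3.5), np.float64(100.9)) (12, np.float64(-20.3), np.float64(-0.1), np.float64(101.2))
283 (8, np.float64(25.6), np.float64(6.1), np.float64(101.9)) (12, np.float64(-19.3), np.float64(8.1), np.float64(100.4))
292 (8, np.float64(25.9), np.float64(8.0), np.float64(97.5)) (12, np.flo
[... 210 characters left out ...]
, np.float64(82.3)) (12, np.float64(-16.3), np.float64(24.5), np.float64(94.4))
319 (8, np.float64(24.7), np.float64(8.8), np.float64(76.3)) (12, np.float64(-16.8), np.float64(30.2), np.float64(89.4))
328 (8, np.float64(24.3), np.float64(7.7), np.float64(69.1)) (12, np.float64(-16.9), np.float64(30.7), np.float64(83.1))
337 (8, np.float64(22.8), np.float64(8.9), np.float64(62.9)) (12, np.float64(-17.7), np.float64(29.6), np.float64(76.7))
346 (8, np.float64(14.1), np.float64(-51.1), np.float64(8.7)) (12, np.float64(-19.1), np.float64(25.6), np.float64(67.1))
knob front (132, np.float64(2.6), np.float64(31.0), np.float64(83.0)) block (114, np.float64(-0.1), np.float64(31.4), np.float64(35.0))
```

The near end is at y=+8.7, about 4 mm clear of both the stop and the end plate. Lowering by 52 mm.

```bash
python3 -m creep '{"hand":[255,255,255,255,255,255],"translation":[[0,0,1.5],[0,0,1.5],[0,0,1],[0,0,0.5],[0,0,0.3],[0,0,0.2]],"spin":[0,0,0,0,0,0]}';python3 go.py 512.3 -322 19;  python3 -m creep '{"hand":[255,255],"translation":[[0,0,0.2],[0,0,0]],"spin":[0,0]}';python3 go.py 512.3 -322 19
```

```text
t: 14.05
position: [512.7, -322.7, 20.4]
tcp_rot: [0.617, 0.787, 0.0, 0.0]
force: [0.1, 0.4, -1.5]
opening: 58.5
grip_force: 55.2
t 14.05 pos [ 512.7 -322.7   20.4] yaw 103.87 delta cm [ 0.07 -0.02  0.14] open 58.5 F [ 0.1  0.4 -1.5]
t: 14.3
position: [512.7, -322.7, 19.7]
tcp_rot: [0.617, 0.787, -0.0, 0.0]
force: [-6.8, 2.6, 12.1]
opening: 59.5
grip_force: 56.9
t 14.3 pos [ 512.7 -322.7   19.7] yaw 103.86 delta cm [ 0.08 -0.02  0.07] open 59.5 F [-6.8  2.6 12.1]
```

```bash
python3 -m creep '{"hand":[0,0,0,0,0,0,0,0],"translation":[[0,0,0],[0,0,0],[0,0,0],[0,0,0],[0,0,-2],[0,0,-3],[0,0,-5],[0,0,-5]],"spin":[0,0,0,0,0,0,0,0]}'; python3 -m creep '{"hand":[0,0,0,0,0,0],"translation":[[-3,4,-2],[-3,4,0],[-3,4,0],[-3,4,0],[-3,4,0],[0,0,0]],"spin":[0,0,0,0,0,0]}'
python3 - <<'E'
from h import *
a=np.radians(13.9);ex=np.array([np.cos(a),np.sin(a)]);ey=np.array([-np.sin(a),np.cos(a)]);O=np.array([502.3,-276.9])
c=cap('side','side6.png')
for n in('side','top'):
    c=cap(n,n+'6.png') ;P=cloud(c);X,Y,Z=[P[...,i] for i in range(3)]
    cx=(X-O[0])*ex[0]+(Y-O[1])*ex[1]; cy=(X-O[0])*ey[0]+(Y-O[1])*ey[1]
    m=(abs(cx)<29)&(cy>-104)&(cy<5)&(Z>20)&(Z<80); A=np.c_[cx[m],cy[m],np.ones(m.sum())]; s=np.linalg.lstsq(A,Z[m],rcond=None)[0]
    print(n,m.sum(),'carton top z',np.median(Z[m]),'slopes',s[:2])
    hsv=cv2.cvtColor(c['frame'],cv2.COLOR_BGR2HSV); t=(abs(cx)<50)&(abs(cy)<125)&(Z>44)&(Z<56)&(hsv[...,0]>5)&(hsv[...,0]<22)&(hsv[...,1]>70)
    print(rect(np.stack([cx[t],cy[t]],1)) if t.sum() else None)
    k=(abs(cx)<40)&(cy>0)&(cy<50)&(Z>90)&(Z<104); print('knob',k.sum(),rect(np.stack([cx[k],cy[k]],1)),np.median(Z[k]))
cv2.imwrite('pics/end.png',np.hstack([cv2.resize(cv2.imread('pics/top6.png')[190:310,385:545],(400,300)),cv2.resize(cv2.imread('pics/side6.png')[110:230,300:460],(400,300))]))
E
python3 go.py 512.3 -322 19
```

```text
t: 15.3
position: [512.4, -322.5, 171.3]
tcp_rot: [0.617, 0.787, 0.0, 0.0]
force: [-0.1, -0.6, 0.4]
opening: 85.5
grip_force: 0.0
t: 16.05
position: [715.7, -409.2, 187.1]
tcp_rot: [0.616, 0.787, 0.0, 0.0]
force: [-0.5, -1.0, -0.6]
opening: 85.6
grip_force: 0.0
side 362 carton top z 49.87392626547296 slopes [-0.13393152 -0.00885447]
(array([ -2.4, -51.8]), array([124.7,  60.4]), 89.6)
knob 82 (array([-0.2, 25.8]), array([21. , 37.4]), 86.6) 95.54238858065241
top 10 carton top z 50.24436774248579 slopes [-0.9176577   0.02985972]
(array([25.6,  3. ]), array([ 5.2, 16.3]), 5.0)
knob 39 (array([12.6, 28.6]), array([10.8, 20.9]), 45.5) 96.71025307931495
t 16.2 pos [ 714.4 -408.9  190.2] yaw 103.86 delta cm [ 13.31 -17.57  17.06] open 85.4 F [-0.2  1.   0.1]
```

View pics/end.png

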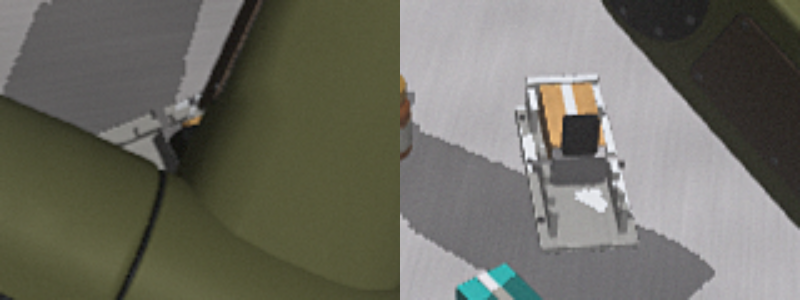

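The carton lies flat in the cradle (right half, (572,105)) with its top at 50 mm, the stop seated in front of it at (580,150), and the arm clear.

```bash
python3 -c "
from station import robot
print(robot.close_job())"
```

```text
the job is handed in; nothing more can be done
None
```

I handed the job in (no verdict came back): the stop is in the short-carton notches, and the short carton lies flat between the end plate and the stop with the arm clear; nothing else was touched.

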